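# Set and lock the angle of a tube-cutting jig

## Robot

A 7-joint arm with a two-finger parallel gripper is mounted at the origin on the work surface. World frame = base frame: x ahead of the robot, y to its left, z up, the work surface at z = 0. Lengths are in m, angles in rad, forces in N, time in s.
With the tool pointing down it reaches from about 0.425 to 0.925 m from the base axis. Payload 6.8 kg.
Tool frame: the origin (TCP) lies at the very end of the fingers, on their centre line; the grasp point (between the pads) lies 19 mm behind it (hold_point_z is the distance from the TCP to the grasp point, in m); z points along the fingers, y is the direction in which the jaws open and shut (so a half turn about z gives the same grasp; the last joint's range is limited). The gripper opens to 85 mm and grips with 20 to 120 N. Pads are 22 mm wide; open, the fingers measure 114 mm over their backs; the gripper's body (76 mm by 85 mm) begins 54 mm behind the grasp point. The pads swing forward as they close: fully open they stand 13 mm farther back than shut.
Start: joints at [-1.376, 0.477, 0.022, 1.555, -0.011, 1.109, -0.083], TCP at [0.201, 0.644, 0.231] pointing down, gripper open.
Joint ranges: [-2.96, 2.96], [-0.34, 2.1], [-1.41, 1.46], [0.24, 2.44], [-1.37, 4.51], [0.17, 1.92], [-2.96, 2.96]. Speed limits (rad/s): [2.39, 2.39, 3.14, 3.14, 3.14, 3.14, 3.14].

## Interface

Orientations are given as a unit quaternion [w, x, y, z].
In Python, from station import get_obs, read_camera, calibration, hand_in, regions_of, hold_point_z gives the robot as it stands.
- The arm moves only by the tool send_rows, never from a script. Its argument "motion" is text: rows parted by semicolons, each of 7 numbers parted by spaces: the shift along the world's x, y, z in cm, then the turn, a rotation vector about the world's x, y, z in degrees, then the closure, from 0 (fully open) to 1 (shut). In form: dx dy dz rx ry rz fingers; .... A call has 1 to 20 rows; each row shifts and turns the pose as measured when the row begins; what a row does not reach is not made up. A row lasts 1/12 s, in which the tool goes at most 41.7 mm and 7.16 degrees, less where a joint would pass 70% of its speed; a pose out of reach is approached as far as the arm can. A call is refused whole if a number of a shift passes 4.17 or a number of a turn 7.16, either way. A call with a gripper value outside its range is refused whole. The fingers move at their own pace and stop on an object; "newtons" is the grip in N (left out, the last holds). Time passes only in rows, so rows that do not move let the fingers close. It gives the time, the measured TCP pose, the force and the opening at its end, in the units of the state.
- get_obs(): the state, without advancing time (a new reading comes with each control period).
- read_camera(name): name is "side" or "top"; returns the picture (480x640x3 uint8, red, green, blue); there is no depth.
- calibration(name): a dict with "mtx" (3x3 intrinsics, pixels), "R" (3x3) and "t" (3): a world point X has camera coordinates R X + t. Camera axes: x right, y down, z forward; pixel columns grow to the right and rows downward; lengths in m; the calibration is good to about 2 mm. A picture is of the moment at which its call begins. calibration takes no time and is no camera call.
- hand_in(): hands the job in, once; it reports no verdict.
Trained networks look in the newest picture that a camera, given by its name, has taken for a name from the list of things; names that differ only in an ending like _2 or _b are one class to them, and where a whole thing is asked for, a point or a joint stands for the part that bears it (a point fixed in the world has none). Each returns a list of dicts, best first, with "conf" (0 to 1); they miss things now and then, are a little off and sometimes report something else, mostly with a low value. They report only what shows in the picture. A call takes as long as a camera call.
- regions_of(thing, camera): "region" (480x640 bool, what is visible of it) and "point" ([column, row] in pixels, amid what is visible of it).
The state is a dict: "t": time; "q": joint angles; "joint_vel": joint speeds; "joint_torque": joint torques, N m; "eef_pos": TCP position; "tool_rot": TCP orientation; "contact_force": force on the tool from outside, world axes, zero at the start; "torque": the same for the moment, N m; "gripper_width": opening from 0.0 (shut) to 1.0 (fully open).
Only numpy, scipy, OpenCV 4.12 (cv2) and the standard library are available. Lean on these libraries where they do the work, as an engineer would, in place of code of your own. Each camera call takes 0.05 s, during which the arm holds its last target.

## Task

Set the cutting jig: gently push the lever's upright black pin around its arc until the white pointer's tip lies on the red dot, and then push the yellow tab of the bolt towards the disc, fully home, to lock that angle. The bolt must not be pushed in before the pointer is on the red dot. Only push, lift nothing, and leave all the loose pieces on and around the jig where they are.

Things in the scene. Friction and masses are not known exactly. Their poses are not given: they have to be found in the camera images.
- jig: Blue base plate, 12 mm high, fixed to the table in a varying place and yaw. Origin on the disc's axis at table height. Its x axis points along the lever when joint ring reads 0; its y axis points from the bolt to the disc's centre. The plate reaches from -115 to 185 mm in x and from -220 to 130 mm in y.
- jig_axis (a point): Vertical turning axis of the jig's aluminium disc, at the base plate's top face, 12 mm above the table. The disc is 170 mm in diameter, its top 28 mm above the table; it carries a steel fence bar, 140 mm long, 62 mm high above the table.
- lever_pin (a point): Centre of the top end of the lever's upright black pin, 92 mm above the table. The pin is 16 mm in diameter, 125 mm from the disc's axis, and free to be touched from 40 to 92 mm above the table. It stands on a flat steel lever (16 mm wide, top 36 mm above the table) that turns with the disc.
- pointer_tip (a point): Outer tip of the thin white pointer (4 mm wide) at the end of the lever, 30 mm above the table, 150 mm from the disc's axis, on the line from the axis through the pin.
- red_dot: Red paint dot, 16 mm in diameter, flat on the base plate at the pointer tip's circle (within 3 mm). Origin at its centre, 12 mm above the table. A yellow and a green dot like it lie elsewhere on the same circle, in varying order: they are not wanted.
- ring (a joint): Angle of the disc and lever, rad, counter-clockwise from above positive; 0 when the lever lies along the jig's x axis; stops at -0.95 and 0.95. Friction holds it where it is left; about 2 to 3 N at the pin moves it.
- bolt_tab (a point): Centre of the top edge of the bolt's upright yellow tab, 71 mm above the table: 32 mm wide, 10 mm thick along its travel, free to be pushed above 28 mm. It stands 165 mm from the disc's axis when fully back, 135 mm when home; push it straight towards the axis. Two guide bars, 26 mm high, flank the brass bolt.
- bolt (a joint): Travel of the locking bolt towards the disc, m: 0 fully back, 0.030 fully home against its stop. Slides with about 2 N of friction and stays where it is left.
- offcut: Loose square steel tube offcut 40 x 40 mm, 60 mm tall, standing on the base plate; origin at its foot's centre. Leave alone.
- spacer: Loose brass spacer tube, 30 mm diameter, 40 mm tall, standing on the base plate not far from the bolt; origin at its foot's centre. Leave alone.
- tube_piece: Loose square steel tube 30 x 30 x 140 mm lying on the table beyond the jig, long axis y; origin at its underside's centre. Leave alone.
- wood_block: Loose wood block 90 x 160 x 35 mm on the table at the left; origin at its underside's centre. Leave alone.
- flap_disc: Loose orange grinding disc, 115 mm diameter, 14 mm high, on the table at the right; origin at its underside's centre. Leave alone.
- flat_bar: Loose steel flat 30 x 120 x 6 mm on the table beyond the jig; origin at its underside's centre. Leave alone.
- hammer: Loose hammer lying on the table at the right. Leave alone.

How it is judged:
By the outcome, as a careful person would: the job done as asked, in the order asked, and still so for the second after the job is handed in, with the robot touching nothing.
It also fails if it takes over 50 s, if anything falls off the work surface, if the arm or the gripper's body presses on something with over 40 N, if the wrist force passes 120 N, or if a joint passes its speed limit or range.

## Working session

There is one attempt and no reset: what is moved stays moved. The work goes in short steps, Python scripts to look and compute and a tool call to move; the robot and the scene stay as the last step left them, time stands still between calls to the robot, and variables do not carry over. Pictures are saved under pics/ and viewed, and the job is handed in when it is done.

Besides the shell and the picture viewer there is one more tool, called as name(argument=value, ...) on one line, values as JSON. send_rows: Moves the arm, as the interface text tells. Its arguments: {"type":"object","properties":{"motion":{"type":"string"},"newtons":{"type":"number"}},"required":["motion"]}

```bash
mkdir -p pics; ls; python3 - <<'E'
from station import *
import cv2,numpy as np
for c in("top","side"):
    im=read_camera(c); cv2.imwrite(f"pics/{c}0.png",im[:,:,::-1])
    k=calibration(c);print(c,k["mtx"].tolist(),(-k["R"].T@k["t"]).round(3),k["R"].round(3).tolist())
print(get_obs()); print(hold_point_z)
E
```

```text
pics
top [[598.6666473318578, 0.0, 320.84655756409177], [0.0, 598.6666473318578, 241.93262876984934], [0.0, 0.0, 1.0]] [ 0.512 -0.016  1.804] [[0.013, -1.0, -0.0], [-0.998, -0.013, -0.057], [0.057, 0.001, -0.998]]
side [[516.788284845525, 0.0, 316.1115677129991], [0.0, 516.788284845525, 239.6280403597677], [0.0, 0.0, 1.0]] [ 0.496 -1.001  0.881] [[0.995, -0.098, 0.014], [-0.05, -0.622, -0.782], [0.085, 0.777, -0.623]]
{'t': 0.1, 'q': array([-1.37611943,  0.47773018,  0.02236509,  1.556339  , -0.01149849,
        1.10927682, -0.08311769]), 'joint_vel': array([-0.00089097, -0.00195592, -0.00067181, -0.00198259,  0.00022115,
        0.00068755,  0.00073046]), 'joint_torque': array([ 4.55356625e-03, -5.97763717e+01,  1.61390070e+00, -2.81956941e+01,
        1.28446467e-02,  4.95192318e-03, -4.86120797e-06]), 'eef_pos': array([0.20113413, 0.64379171, 0.23042055]), 'tool_rot': array([-5.79711247e-05,  1.50819091e-01,  9.88561046e-01, -8.10350124e-04]), 'contact_force': array([-0.61583177, -0.71538101, -0.22508523]), 'torque': array([-0.03119574,  0.05768911, -0.04850465]), 'gripper_width': 0.998556290707388}
0.0187
```

View pics/top0.png

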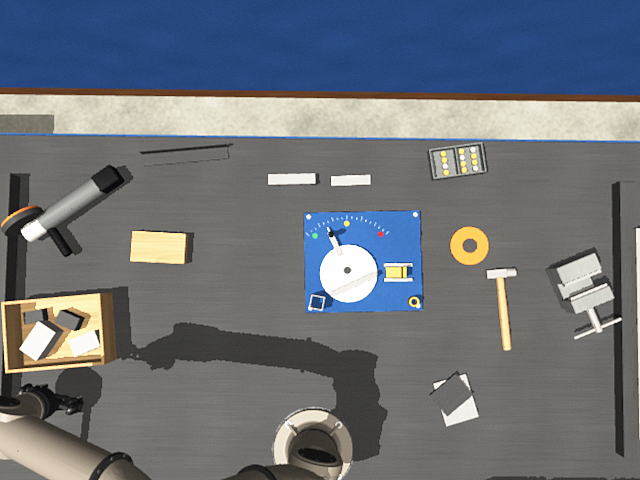

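View pics/side0.png

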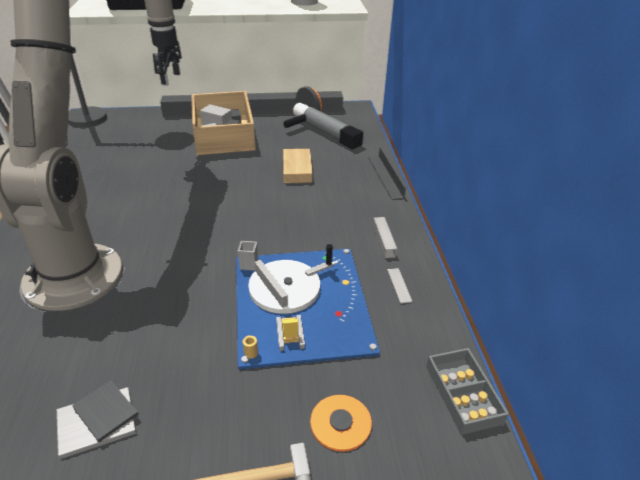

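```bash
cat > h.py <<'E'
from station import *
import cv2,numpy as np
def pix2w(c,uv,z):
    k=calibration(c);R,t=k["R"],k["t"];C=-R.T@t
    d=R.T@np.linalg.inv(k["mtx"])@np.array([uv[0],uv[1],1.]);return C+d*(z-C[2])/d[2]
def proj(c,X):
    k=calibration(c);p=k["mtx"]@(k["R"]@np.asarray(X,float)+k["t"]);return p[:2]/p[2]
E
python3 - <<'E'
from h import *
im=read_camera("top");s=read_camera("side")
for n,z in(("jig_axis",.012),("lever_pin",.092),("pointer_tip",.03),("red_dot",.012),("bolt_tab",.071),("spacer",.04),("offcut",.06),("jig",.012)):
  for c in("top","side"):
    r=regions_of(n,c)
    for d in r[:2]:
        ys,xs=np.nonzero(d["region"]);print(n,c,round(d["conf"],2),np.round(d["point"],1),len(xs),(xs.min(),xs.max(),ys.min(),ys.max()),pix2w(c,d["point"],z).round(4))
cv2.imwrite("pics/tz.png",cv2.resize(im[200:320,295:435],None,fx=5,fy=5,interpolation=cv2.INTER_CUBIC)[:,:,::-1])
cv2.imwrite("pics/sz.png",cv2.resize(s[230:370,225:385],None,fx=4,fy=4,interpolation=cv2.INTER_CUBIC)[:,:,::-1])
# colour centroids
h=cv2.cvtColor(im,cv2.COLOR_RGB2HSV)
m=((h[...,0]<8)|(h[...,0]>172))&(h[...,1]>150)&(h[...,2]>90);m[:200]=0;m[320:]=0;m[:,:300]=0;m[:,430:]=0
ys,xs=np.nonzero(m);print("red",xs.mean(),ys.mean(),len(xs),pix2w("top",(xs.mean(),ys.mean()),.012))
b=((h[...,0]>100)&(h[...,0]<125)&(h[...,1]>150)).astype(np.uint8);b[:200]=0;b[325:]=0
ct=max(cv2.findContours(b,0,2)[0],key=cv2.contourArea)
r=cv2.minAreaRect(ct);print(r,[pix2w("top",p,.012).round(4).tolist() for p in cv2.boxPoints(r)])
E
```

```text
jig_axis top 0.87 [362.9 259.5] 11311 (np.int64(303), np.int64(422), np.int64(210), np.int64(311)) [ 0.5628 -0.1405  0.012 ]
jig_axis side 0.88 [301.  310.8] 13715 (np.int64(236), np.int64(379), np.int64(244), np.int64(368)) [ 0.5545 -0.1761  0.012 ]
lever_pin top 0.76 [346.3 270.6] 2758 (np.int64(319), np.int64(376), np.int64(228), np.int64(301)) [ 0.5282 -0.0878  0.092 ]
lever_pin side 0.62 [286.4 283.7] 3464 (np.int64(249), np.int64(337), np.int64(244), np.int64(313)) [ 0.5231 -0.1677  0.092 ]
pointer_tip top 0.7 [345.9 272.4] 2603 (np.int64(320), np.int64(376), np.int64(231), np.int64(301)) [ 0.5235 -0.0893  0.03  ]
pointer_tip side 0.94 [287.1 281.4] 3289 (np.int64(249), np.int64(334), np.int64(246), np.int64(313)) [ 0.5273 -0.0944  0.03  ]
bolt_tab top 0.78 [396.8 276.6] 193 (np.int64(386), np.int64(405), np.int64(266), np.int64(276)) [ 0.513  -0.2348  0.071 ]
bolt_tab top 0.23 [499.9 298.4] 903 (np.int64(484), np.int64(515), np.int64(267), np.int64(349)) [ 0.454  -0.5324  0.071 ]
bolt_tab side 0.94 [291.1 329. ] 390 (np.int64(282), np.int64(298), np.int64(317), np.int64(342)) 
[... 686 characters left out ...]
 np.int64(333), np.int64(244), np.int64(313)) [ 0.5236 -0.1288  0.06  ]
jig top 0.77 [364.4 259.7] 11442 (np.int64(303), np.int64(422), np.int64(210), np.int64(312)) [ 0.5622 -0.145   0.012 ]
jig top 0.51 [392.5 272.8] 220 (np.int64(385), np.int64(405), np.int64(266), np.int64(277)) [ 0.5242 -0.2293  0.012 ]
jig side 0.72 [303.1 308.8] 13929 (np.int64(236), np.int64(379), np.int64(244), np.int64(369)) [ 0.5598 -0.1702  0.012 ]
red 380.0 233.78947368421052 19 [ 0.64056597 -0.19111566  0.012     ]
((362.8857421875, 261.1300964355469), (99.63702392578125, 116.88844299316406), 88.78113555908203) [[0.7016, 0.0396, 0.012], [0.7136, -0.3116, 0.012], [0.4156, -0.3189, 0.012], [0.4037, 0.029, 0.012]]
```

View pics/tz.png

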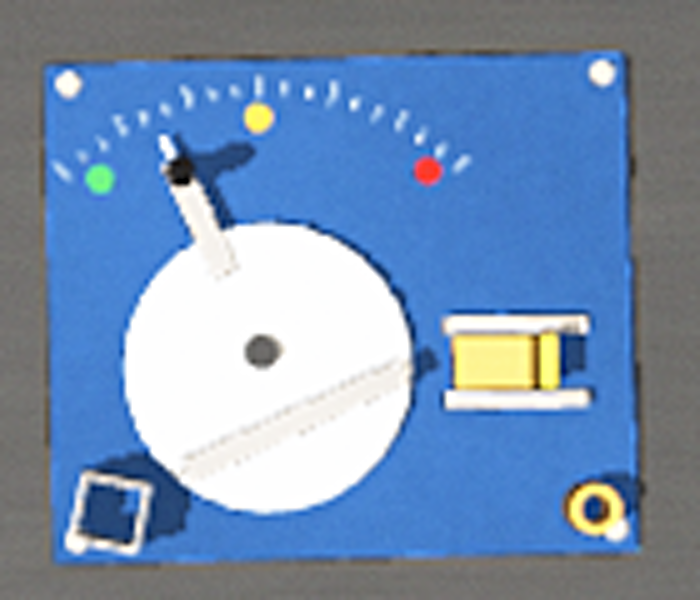

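View pics/sz.png

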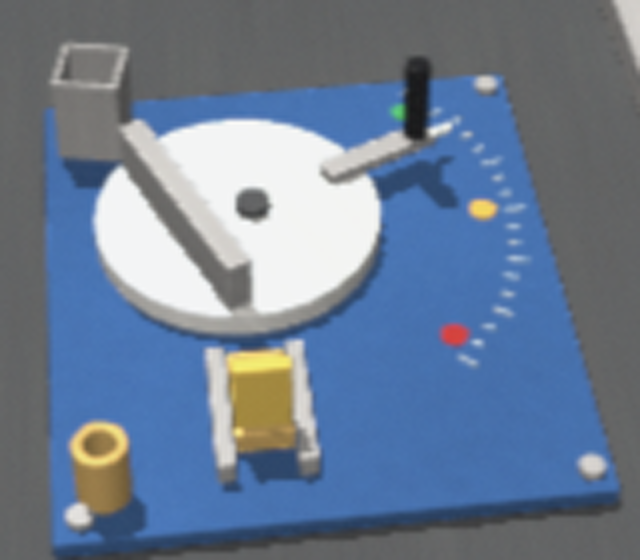

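```bash
cat >> h.py <<'E'
def xf(A,a):
    R=np.array([[np.cos(a),-np.sin(a)],[np.sin(a),np.cos(a)]])
    return lambda x,y:np.array(A)+R@np.array([x,y])
E
python3 - <<'E'
from h import *
o=(295,200);f=lambda u,v:((u+.5)/5-.5+o[0],(v+.5)/5-.5+o[1])
g=lambda u,v:((u+.5)/4-.5+225,(v+.5)/4-.5+230)
def sh(n,c,p,z): print(n,c,np.round(p,1),pix2w(c,p,z)[:2].round(4))
# hub (height ~.03?)
sh("hub","top",f(262,350),.03)
sh("disc c","top",f((124+413)/2,(222+513)/2),.028)
sh("pin","top",f(180,171),.092);sh("pin","side",g(418,63),.092)
sh("tip","top",f(165,138),.03);sh("tip","side",g(452,125),.03)
sh("red","top",f(428,171),.012);sh("red","side",g(455,334),.012)
sh("tab","top",f(548,352),.071)
sh("tab","side",g(260,359),.071)
for c,q in(("top",f),("side",g)):
  pts=[(46,64),(622,52),(638,552),(53,563)] if c=="top" else [(47,106),(501,78),(618,492),(53,548)]
  for p in pts: sh("corner",c,q(*p),.012)
  if c=="side":
    for p in ((253,202),(237,180)): sh("hub/disc",c,q(*p),.03)
E
```

```text
hub top [347.  269.6] [ 0.5318 -0.0925]
disc c top [348.3 273.1] [ 0.5215 -0.0965]
pin top [330.6 233.8] [ 0.633  -0.0417]
pin side [329.1 245.4] [ 0.633  -0.0422]
tip top [327.6 227.2] [ 0.6569 -0.0335]
tip side [337.6 260.9] [ 0.6579 -0.0299]
red top [380.2 233.8] [ 0.6405 -0.1917]
red side [338.4 313.1] [ 0.6392 -0.1906]
tab top [404.2 270. ] [ 0.5323 -0.2561]
tab side [289.6 319.4] [ 0.5249 -0.2547]
corner top [303.8 212.4] [0.7021 0.0384]
corner top [419. 210.] [ 0.7138 -0.3078]
corner top [422.2 310. ] [ 0.4147 -0.3184]
corner top [305.2 312.2] [0.4037 0.0299]
corner side [236.4 256.1] [0.4026 0.0307]
corner side [349.9 249.1] [0.6997 0.035 ]
corner side [379.1 352.6] [ 0.7105 -0.3112]
corner side [237.9 366.6] [ 0.4134 -0.3217]
hub/disc side [287.9 280.1] [ 0.5294 -0.0901]
hub/disc side [283.9 274.6] [ 0.5208 -0.0697]
```

send_rows(motion="2.08 -3.25 0 0 0 -2.35 1;2.08 -3.25 0 0 0 -2.35 1;2.08 -3.25 0 0 0 -2.35 1;2.08 -3.25 0 0 0 -2.35 1;2.08 -3.25 0 0 0 -2.35 1;2.08 -3.25 0 0 0 -2.35 1;2.08 -3.25 0 0 0 -2.35 1;2.08 -3.25 0 0 0 -2.35 1;2.08 -3.25 0 0 0 -2.35 1;2.08 -3.25 0 0 0 -2.35 1;2.08 -3.25 0 0 0 -2.35 1;2.08 -3.25 0 0 0 -2.35 1;2.08 -3.25 0 0 0 -2.35 1;2.08 -3.25 0 0 0 -2.35 1;2.08 -3.25 0 0 0 -2.35 1;2.08 -3.25 0 0 0 -2.35 1;2.08 -3.25 0 0 0 -2.35 1;2.08 -3.25 0 0 0 -2.35 1", newtons=20)

```text
t: 2.5
eef_pos: [0.5785, 0.0395, 0.235]
tool_rot: [0.0, 0.504, 0.864, 0.008]
contact_force: [0.6, 0.1, 0.1]
gripper_width: -0.001
```

send_rows(motion="1.2 -1.5 -3 0 0 -1.2 1;1.2 -1.5 -3 0 0 -1.2 1;1.2 -1.4 -3 0 0 -1.2 1;0 0 -3 0 0 0 1;0 0 -3 0 0 0 1;0 0 -2.5 0 0 0 1;0 0 0 0 0 0 1")

```text
t: 3.08
eef_pos: [0.6238, -0.0209, 0.0577]
tool_rot: [0.009, 0.54, 0.842, 0.01]
contact_force: [-0.4, 1.7, -0.5]
gripper_width: -0.002
```

```bash
python3 - <<'E'
from h import *
s=read_camera("side");cv2.imwrite("pics/s1.png",cv2.resize(s[150:380,180:420],None,fx=3,fy=2.6,interpolation=cv2.INTER_CUBIC)[:,:,::-1]);print(get_obs())
E
```

```text
{'t': 3.1333, 'q': array([-0.34675643,  0.61590151,  0.3876378 ,  1.85041629, -0.35156141,
        0.71286975,  0.66929432]), 'joint_vel': array([-0.01480267, -0.05854369,  0.02840197, -0.04038482,  0.01517279,
        0.028243  , -0.0114014 ]), 'joint_torque': array([  0.07691431, -55.41885138,   7.62416303, -19.9165678 ,
        -0.19375957,  -0.43017251,   0.11105635]), 'eef_pos': array([ 0.62495582, -0.02116061,  0.05994742]), 'tool_rot': array([0.009834  , 0.53982863, 0.84164618, 0.01095711]), 'contact_force': array([ 0.08569983, -0.57400798,  0.19514684]), 'torque': array([0.01540733, 0.05530627, 0.03993002]), 'gripper_width': 0.0007768592983235138}
```

View pics/s1.png

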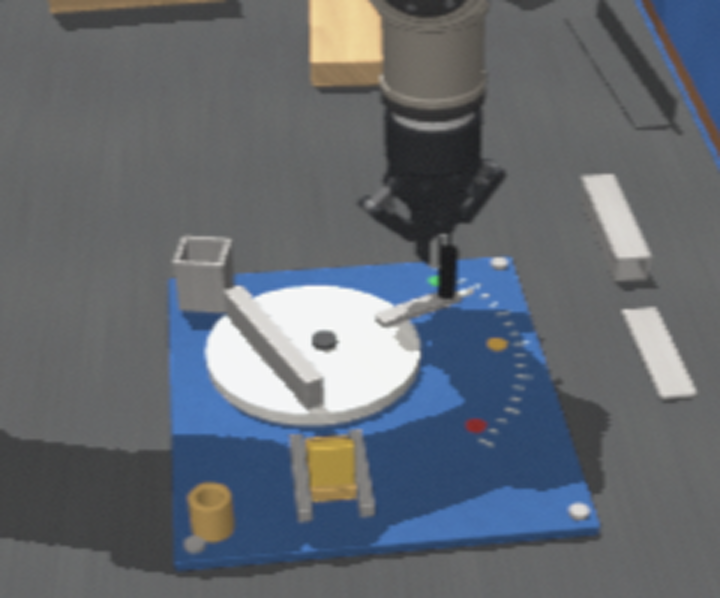

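send_rows(motion="0.34 -0.53 0 0 0 -2.8 1;0.32 -0.54 0 0 0 -2.8 1;0.30 -0.55 0 0 0 -2.8 1;0.28 -0.57 0 0 0 -2.8 1;0.25 -0.58 0 0 0 -2.8 1;0.22 -0.59 0 0 0 -2.8 1;0.19 -0.60 0 0 0 -2.8 1;0.16 -0.61 0 0 0 -2.8 1")

```text
t: 3.8
eef_pos: [0.6512, -0.0564, 0.0739]
tool_rot: [0.011, 0.695, 0.719, 0.017]
contact_force: [-0.2, 2.2, -2.3]
gripper_width: -0.002
```

```bash
cat >> h.py <<'E'
A=np.array([.5215,-.0965])
def st():
    o=get_obs();p=o["eef_pos"];q=o["tool_rot"];d=p[:2]-A
    print("t",o["t"],"p",p.round(4),"r",np.hypot(*d).round(4),"phi",np.arctan2(d[1],d[0]).round(3),"yaw",(2*np.degrees(np.arctan2(q[2],q[1]))-90).round(1),"F",o["contact_force"].round(1))
E
python3 - <<'E'
from h import *
s=read_camera("side");cv2.imwrite("pics/s2.png",cv2.resize(s[150:380,180:420],None,fx=3,fy=2.6,interpolation=cv2.INTER_CUBIC)[:,:,::-1]);st()
E
```

```text
t 3.85 p [ 0.6519 -0.0578  0.0745] r 0.136 phi 0.288 yaw 1.7 F [ 0.6  0.2 -0.7]
```

View pics/s2.png

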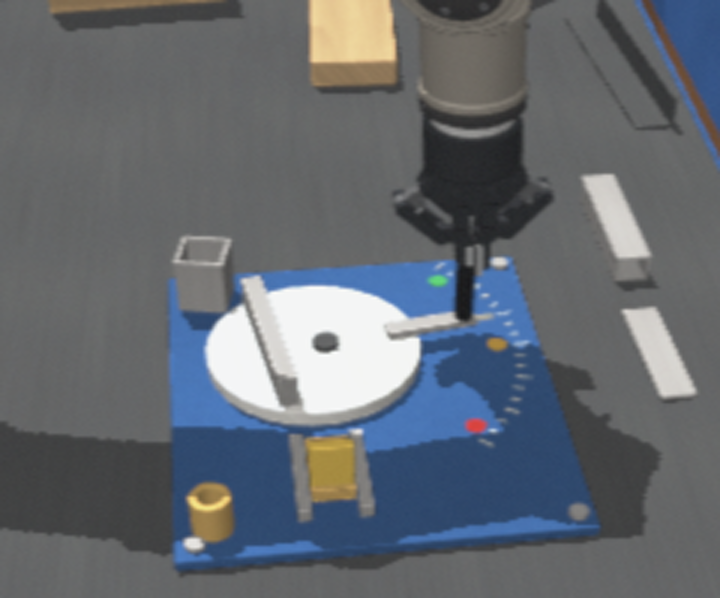

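send_rows(motion="-0.1 -0.7 -0.35 -0.05 0.4 -2 1;-0.1 -0.7 -0.35 -0.05 0.4 -2 1;-0.1 -0.7 -0.35 -0.05 0.4 -2 1;-0.15 -0.7 -0.35 -0.05 0.4 -2 1;-0.15 -0.7 -0.35 -0.05 0.4 -2 1;-0.2 -0.7 -0.35 -0.05 0.4 -2 1")

```text
t: 4.35
eef_pos: [0.65, -0.0977, 0.06]
tool_rot: [0.003, 0.771, 0.637, 0.005]
contact_force: [1.2, 3.1, 1.7]
gripper_width: 0.002
```

```bash
python3 - <<'E'
from h import *
st();print(get_obs()["tool_rot"])
E
```

```text
t 4.35 p [ 0.65   -0.0977  0.06  ] r 0.1285 phi -0.009 yaw -10.8 F [1.2 3.1 1.7]
[0.00289396 0.77073663 0.637129   0.00482717]
```

send_rows(motion="-0.15 -0.7 -0.2 0 0.15 -2.8 1;-0.2 -0.7 -0.2 0 0.15 -2.8 1;-0.25 -0.7 -0.2 0 0.15 -2.8 1;-0.3 -0.68 -0.2 0 0.15 -2.8 1;-0.3 -0.66 -0.2 0 0.15 -2.8 1;-0.35 -0.64 -0.2 0 0.15 -2.8 1;-0.1 0 0 0 0 0 1")

```text
t: 4.93
eef_pos: [0.6315, -0.148, 0.0443]
tool_rot: [-0.001, 0.864, 0.503, -0.005]
contact_force: [1.3, 0.1, -0.8]
gripper_width: -0.002
```

```bash
python3 - <<'E'
from h import *
s=read_camera("side");t=read_camera("top")
cv2.imwrite("pics/s3.png",cv2.resize(s[220:380,220:400],None,fx=4,fy=3.7,interpolation=cv2.INTER_CUBIC)[:,:,::-1]);
cv2.imwrite("pics/t3.png",cv2.resize(t[200:320,295:435],None,fx=5,fy=5,interpolation=cv2.INTER_CUBIC)[:,:,::-1]);st()
E
```

```text
t 5.0333 p [ 0.6315 -0.1467  0.0444] r 0.1209 phi -0.428 yaw -29.3 F [-0.1 -0.3 -0.5]
```

View pics/s3.png

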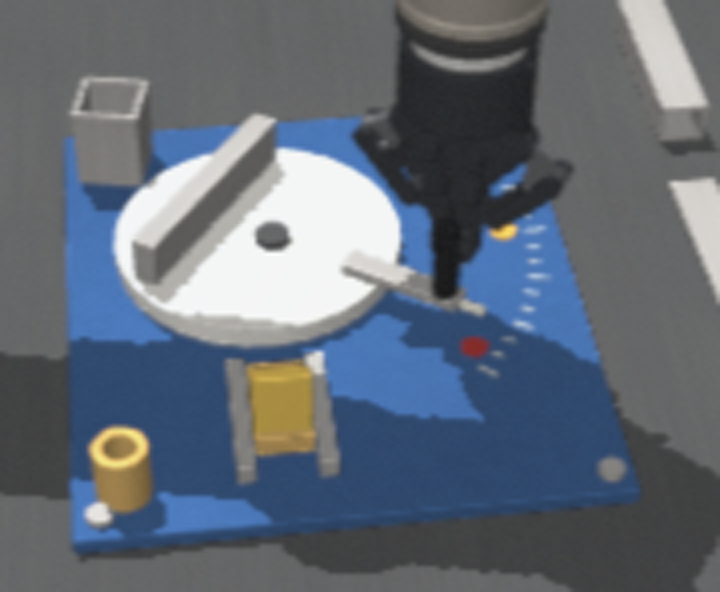

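View pics/t3.png

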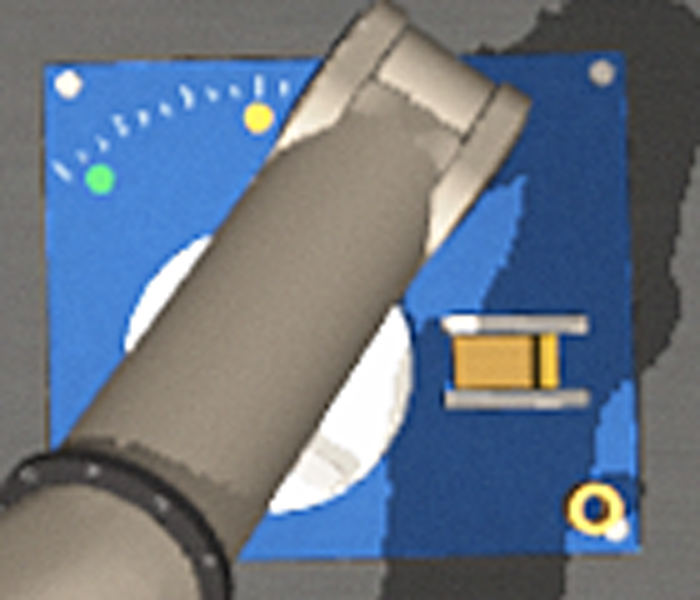

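```bash
python3 - <<'E'
from h import *
p=pix2w("side",(340.6,303.7),.03)[:2];print(p, np.hypot(*(p-A)),np.arctan2(*(p-A)[::-1]))
for r in ([.640,-.191],):
    d=np.array(r)-A;print(np.hypot(*d),np.arctan2(d[1],d[0]))
    print(proj("side",[*(A+d*.15/np.hypot(*d)),.03]))
E
```

```text
[ 0.64519517 -0.17873863] 0.1485385090335714 -0.5867432766115318
0.15156681694882956 -0.6731953484001937
[338.46557463 307.44100177]
```

send_rows(motion="-0.05 -0.3 0.2 0 0 -2 1;-0.05 -0.3 0.2 0 0 -2 1;-0.1 -0.3 0.2 0 0 -1 1;0 0 0 0 0 0 1")

```text
t: 5.37
eef_pos: [0.6289, -0.1551, 0.0501]
tool_rot: [-0.002, 0.886, 0.465, -0.005]
contact_force: [-0.2, -0.1, 0.5]
gripper_width: -0.001
```

```bash
cat > look.py <<'E'
from h import *
import sys
s=read_camera("side")
cv2.imwrite(f"pics/{sys.argv[1]}.png",cv2.resize(s[270:340,290:380],None,fx=8,fy=8,interpolation=cv2.INTER_CUBIC)[:,:,::-1]);st()
E
python3 look.py s4
```

```text
t 5.4167 p [ 0.6289 -0.1549  0.0499] r 0.1222 phi -0.498 yaw -34.6 F [-0.2 -0.3 -0.3]
```

View pics/s4.png

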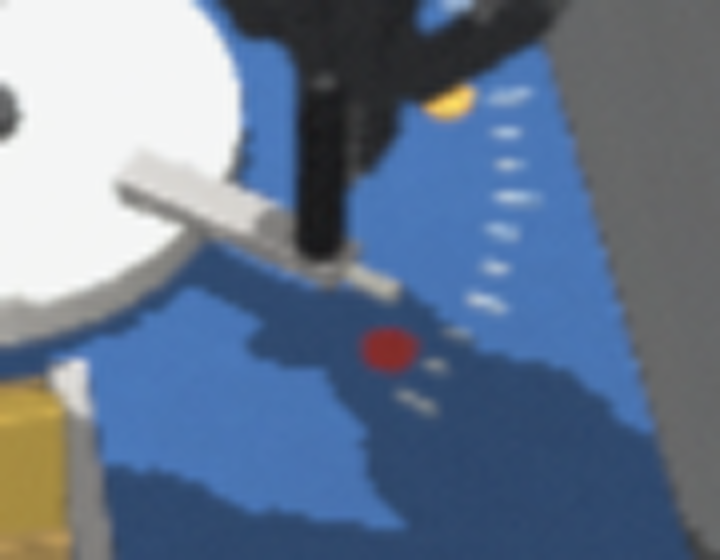

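send_rows(motion="-0.1 -0.2 0.1 0 0 -1 1;-0.1 -0.15 0.1 0 0 0 1;0 0 0 0 0 0 1")

```text
t: 5.67
eef_pos: [0.6268, -0.158, 0.0522]
tool_rot: [-0.003, 0.889, 0.457, -0.005]
contact_force: [0.2, 0.2, -0.1]
gripper_width: -0.002
```

```bash
python3 look.py s5
```

```text
t 5.7167 p [ 0.6269 -0.1579  0.0521] r 0.122 phi -0.528 yaw -35.6 F [0.2 0.1 0.7]
```

View pics/s5.png

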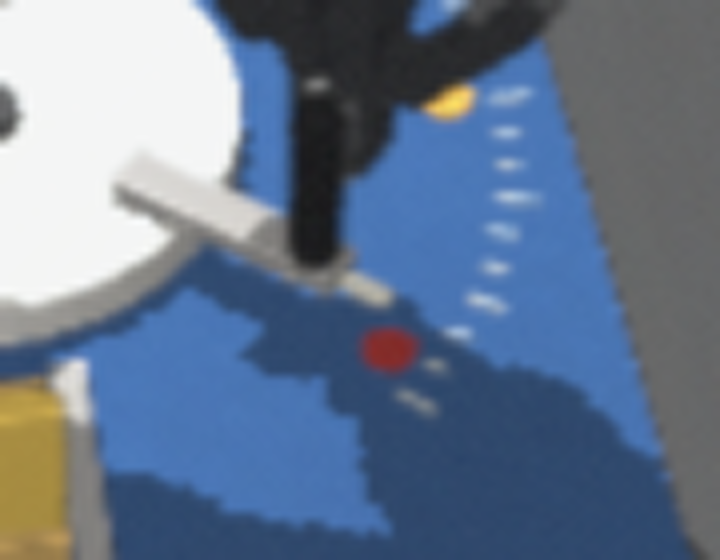

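send_rows(motion="0.5 0.7 0.1 0 0 0 1;1 1.4 0.5 0 0 0 1;0 0 3 0 0 0 1;0 0 3.5 0 0 3 1;0 0 3.5 0 0 3 1;-1.5 -2.5 0 0 0 5 1;-1.5 -2.5 0 0 0 5 1;-1.5 -2.5 0 0 0 5 1;-1.5 -2.5 0 0 0 5 1;-1.5 -2.5 0 0 0 5 1;-1.5 -2.5 0 0 0 5 1;-1.5 -2.5 0 0 0 5 1;0 0 0 0 0 0 1")

```text
t: 6.8
eef_pos: [0.5355, -0.3103, 0.164]
tool_rot: [0.003, 0.655, 0.755, -0.009]
contact_force: [-0.3, -2.4, 1.3]
gripper_width: -0.0
```

```bash
python3 look.py s6; python3 - <<'E'
from h import *
t=read_camera("top")
cv2.imwrite("pics/t6.png",cv2.resize(t[200:320,295:435],None,fx=5,fy=5,interpolation=cv2.INTER_CUBIC)[:,:,::-1]);
cv2.imwrite("pics/t6z.png",cv2.resize(t[215:265,340:410],None,fx=10,fy=10,interpolation=cv2.INTER_CUBIC)[:,:,::-1]);st();print(get_obs()["tool_rot"])
E
```

```text
t 6.85 p [ 0.5376 -0.3076  0.1638] r 0.2117 phi -1.495 yaw 8.0 F [-0.1  0.5  0.4]
t 6.9 p [ 0.5393 -0.305   0.1634] r 0.2092 phi -1.486 yaw 8.1 F [ 0.1  1.1 -0.3]
[ 0.00210048  0.65519384  0.75542269 -0.00729231]
```

View pics/s6.png

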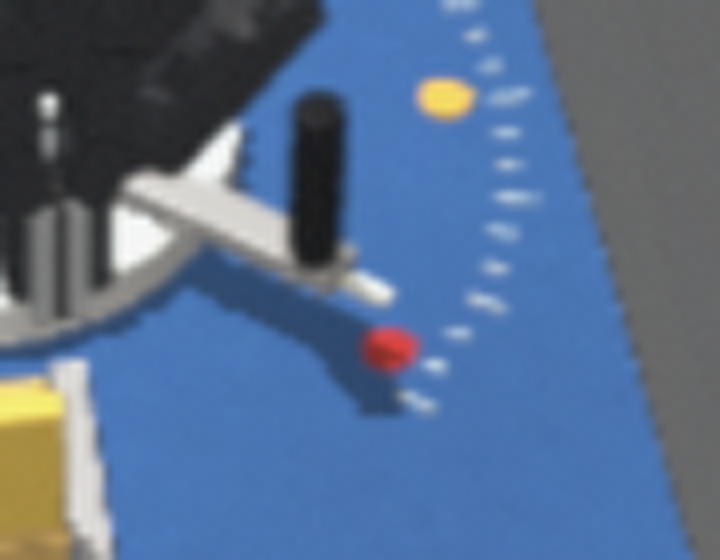

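View pics/t6.png

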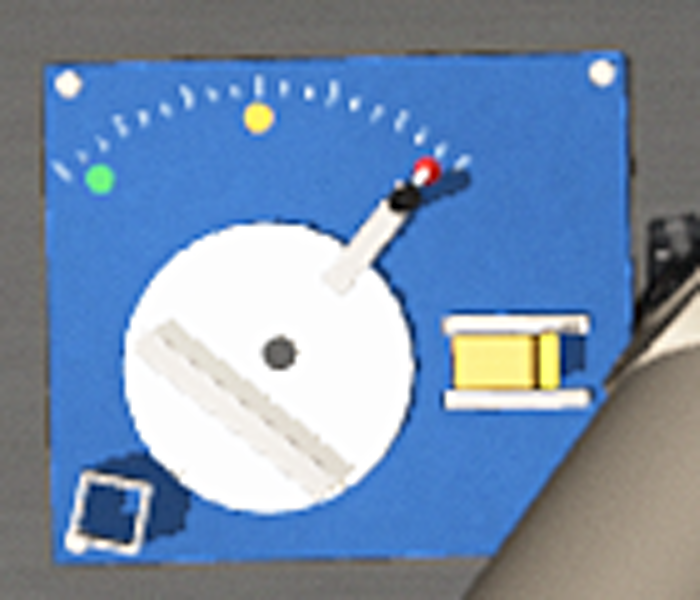

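View pics/t6z.png

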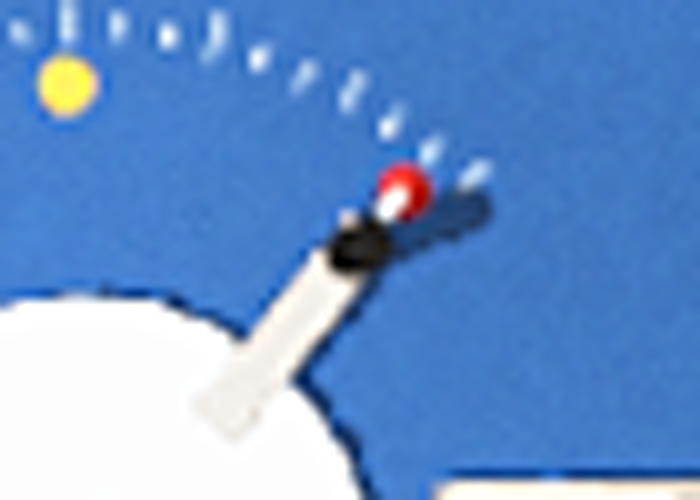

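```bash
python3 - <<'E'
from h import *
t=read_camera("top").astype(float);s=read_camera("side").astype(float)
for th in np.arange(-.72,-.60,.02):
    out=[]
    for c,im in(("top",t),("side",s)):
        # overlay line intensity: min channel mean along the pointer r .137-.148 at z .03
        v=[]
        for r in np.linspace(.136,.148,7):
            p=proj(c,[*(A+r*np.array([np.cos(th),np.sin(th)])),.03])
            v.append(cv2.remap(im.min(2).astype(np.float32),np.float32([[p[0]]]),np.float32([[p[1]]]),1)[0,0])
        out.append(np.mean(v).round(1))
        out.append(proj(c,[*(A+.15*np.array([np.cos(th),np.sin(th)])),.03]).round(2))
    print(round(th,3),out)
for c,im in(("top",t),("side",s)):
    g=im[...,0]-np.maximum(im[...,1],im[...,2]);h=g>60
    h[:215]=0;h[330:]=0;h[:,:330]=0;h[:,392:]=0
    ys,xs=np.nonzero(h);print(c,xs.mean(),ys.mean(),len(xs),pix2w(c,(xs.mean(),ys.mean()),.012))
E
```

```text
-0.72 [np.float32(40.0), array([382.03, 235.5 ]), np.float32(83.0), array([336.8 , 309.29])]
-0.7 [np.float32(40.0), array([381.26, 234.83]), np.float32(119.1), array([337.53, 308.5 ])]
-0.68 [np.float32(119.5), array([380.49, 234.18]), np.float32(170.8), array([338.23, 307.71])]
-0.66 [np.float32(178.6), array([379.7 , 233.54]), np.float32(202.0), array([338.91, 306.91])]
-0.64 [np.float32(124.9), array([378.9 , 232.92]), np.float32(172.4), array([339.56, 306.11])]
-0.62 [np.float32(73.6), array([378.09, 232.32]), np.float32(99.7), array([340.19, 305.29])]
top 380.1333333333333 233.4 15 [ 0.64174233 -0.19150715  0.012     ]
side 338.375 313.0 24 [ 0.63927386 -0.19025646  0.012     ]
```

send_rows(motion="1.4 2.4 0 0 0 -5.5 1;1.4 2.4 0 0 0 -6 1;1.4 2.4 0 0 0 -6 1;1.4 2.4 0 0 0 -6 1;1.4 2.4 0 0 0 -6 1;1.4 2.4 0 0 0 -6 1;1.4 2.3 0 0 0 -6 1;0 0 0 0 0 0 1;0 0 0 0 0 0 1")

```text
t: 7.75
eef_pos: [0.6487, -0.1081, 0.1605]
tool_rot: [-0.003, 0.884, 0.468, -0.007]
contact_force: [-0.1, -0.8, -0.4]
gripper_width: -0.004
```

```bash
python3 -c "
from h import *
st();print(get_obs()['tool_rot'])"
```

```text
t 7.75 p [ 0.6487 -0.1081  0.1605] r 0.1277 phi -0.091 yaw -34.2 F [-0.1 -0.8 -0.4]
[-0.00314475  0.88382993  0.46773909 -0.00741037]
```

send_rows(motion="-0.2 -0.5 -3 0 0 0 1;-0.2 -0.5 -3 0 0 0 1;-0.2 -0.5 -2.5 0 0 0 1;-0.2 -0.5 -1.5 0 0 0 1;-0.2 -0.5 -0.2 0 0 -0.5 1;0 0 0 0 0 0 1;0 0 0 0 0 0 1")

```text
t: 8.33
eef_pos: [0.641, -0.1247, 0.0549]
tool_rot: [-0.004, 0.882, 0.471, -0.006]
contact_force: [0.7, 0.3, 0.9]
gripper_width: -0.0
```

```bash
python3 -c "
from h import *
st();print(get_obs()['tool_rot'])"
```

```text
t 8.3333 p [ 0.641  -0.1247  0.0549] r 0.1228 phi -0.232 yaw -33.7 F [0.7 0.3 0.9]
[-0.00369997  0.88189128  0.47140065 -0.00595842]
```

send_rows(motion="-0.28 -0.7 0 0 0 -0.5 1;-0.28 -0.7 0 0 0 -0.5 1;-0.28 -0.7 0 0 0 -0.5 1;-0.15 -0.4 0 0 0 -0.5 1;0 0 0 0 0 0 1;0 0 0 0 0 0 1")

```text
t: 8.83
eef_pos: [0.6331, -0.1535, 0.0604]
tool_rot: [-0.001, 0.891, 0.454, -0.002]
contact_force: [-0.1, -0.0, 0.2]
gripper_width: 0.004
```

```bash
python3 -c "
from h import *
st();print(get_obs()['tool_rot'])"
```

```text
t 8.8333 p [ 0.6331 -0.1535  0.0604] r 0.1253 phi -0.472 yaw -36.0 F [-0.1 -0.   0.2]
[-0.00138696  0.89091642  0.45415846 -0.0024701 ]
```

send_rows(motion="-0.2 -0.25 -0.1 0 0 0 1;-0.2 -0.25 -0.1 0 0 0 1;-0.1 -0.1 -0.1 0 0 0 1;0 0 0 0 0 0 1")

```text
t: 9.17
eef_pos: [0.6285, -0.1595, 0.0577]
tool_rot: [-0.001, 0.891, 0.455, -0.002]
contact_force: [0.2, 0.6, 0.2]
gripper_width: -0.001
```

```bash
cat > ang.py <<'E'
from h import *
st();p=get_obs()["eef_pos"];print("u",p[0]*-.612+p[1]*-.79)
s=read_camera("side").astype(np.float32).min(2)
ths=np.arange(-.76,-.56,.005);V=[]
for th in ths:
    P=np.float32([[proj("side",[*(A+r*np.array([np.cos(th),np.sin(th)])),.03]) for r in np.linspace(.136,.148,7)]])
    V.append(cv2.remap(s,P[...,0],P[...,1],1).mean())
V=np.array(V);w=np.clip(V-(V.max()+V.min())/2,0,None);print("theta side",(w*ths).sum()/w.sum(),V.max())
E
python3 ang.py
```

```text
t 9.1667 p [ 0.6285 -0.1595  0.0577] r 0.1242 phi -0.532 yaw -35.9 F [0.2 0.6 0.2]
u -0.25863599048031316
theta side -0.6675091637303354 162.11662
```

send_rows(motion="-0.08 -0.1 0 0 0 0 1;0 0 0 0 0 0 1")

```text
t: 9.38
eef_pos: [0.6281, -0.1597, 0.0577]
tool_rot: [-0.001, 0.891, 0.455, -0.001]
contact_force: [0.2, 0.8, 1.0]
gripper_width: 0.004
```

```bash
python3 ang.py
```

```text
t 9.3833 p [ 0.6281 -0.1597  0.0577] r 0.124 phi -0.535 yaw -35.9 F [0.2 0.8 1. ]
u -0.2582348608550159
theta side -0.6741423376604242 160.04045
```

Good. Retreat and go round to the outside of the bolt.

send_rows(motion="0.5 0.7 0.1 0 0 0 1;1 1.4 0.5 0 0 0 1;0 0 3 0 0 0 1;0 0 3.5 0 0 3 1;0 0 3.5 0 0 3 1;-1.6 -2.6 0 0 0 5 1;-1.6 -2.6 0 0 0 5 1;-1.6 -2.6 0 0 0 4 1;-1.6 -2.6 0 0 0 4 1;-1.6 -2.6 0 0 0 4 1;-1.6 -2.6 0 0 0 4 1;-1.6 -2.6 0 0 0 4 1;0 0 0 0 0 0 1;0 0 0 0 0 0 1")

```text
t: 10.6
eef_pos: [0.5309, -0.3158, 0.1688]
tool_rot: [0.001, 0.691, 0.723, -0.004]
contact_force: [0.9, 1.0, -0.3]
gripper_width: 0.001
```

```bash
python3 look.py s7;python3 ang.py; python3 - <<'E'
from h import *
t=read_camera("top")
cv2.imwrite("pics/t7.png",cv2.resize(t[205:285,340:450],None,fx=7,fy=7,interpolation=cv2.INTER_CUBIC)[:,:,::-1])
t=t.astype(np.float32).min(2)
ths=np.arange(-.76,-.56,.005);V=[]
for th in ths:
    P=np.float32([[proj("top",[*(A+r*np.array([np.cos(th),np.sin(th)])),.03]) for r in np.linspace(.136,.148,7)]])
    V.append(cv2.remap(t,P[...,0],P[...,1],1).mean())
V=np.array(V);w=np.clip(V-(V.max()+V.min())/2,0,None);print("theta top",(w*ths).sum()/w.sum(),V.max())
print(get_obs()["tool_rot"])
E
```

```text
t 10.65 p [ 0.5303 -0.3166  0.169 ] r 0.2203 phi -1.531 yaw 2.6 F [-1.5 -1.3 -0.4]
t 10.65 p [ 0.5303 -0.3166  0.169 ] r 0.2203 phi -1.531 yaw 2.6 F [-1.5 -1.3 -0.4]
u -0.07446345729750886
theta side -0.6705555765765415 195.6158
theta top -0.6642038868966599 195.32547
[ 0.00102383  0.68966148  0.72411825 -0.00433064]
```

View pics/t7.png

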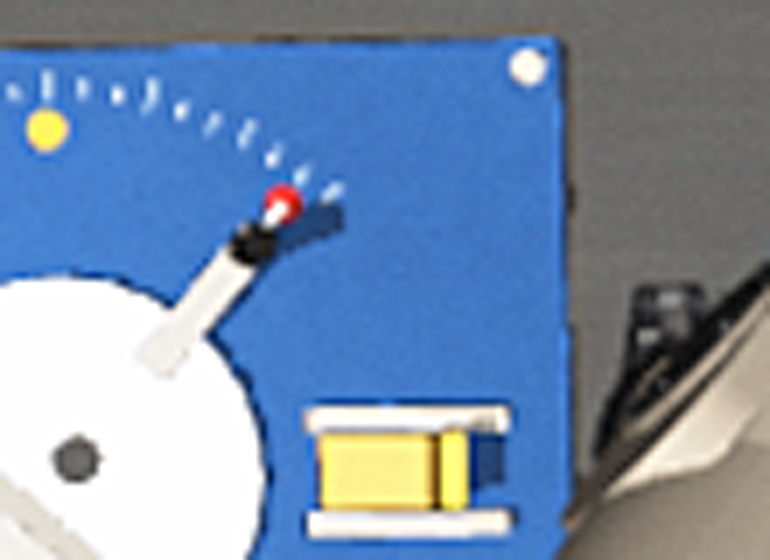

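send_rows(motion="0 0 -3 0 0 0 1;0 0 -3 0 0 0 1;0 0 -2.5 0 0 0 1;0 0 -2 0 0 0 1;0 0 -1 0 0 0 1;0 0 0 0 0 0 1;0 0 0 0 0 0 1")

```text
t: 11.33
eef_pos: [0.5408, -0.3044, 0.0498]
tool_rot: [0.002, 0.685, 0.729, -0.002]
contact_force: [-0.2, -0.4, -0.5]
gripper_width: -0.001
```

```bash
python3 - <<'E'
from h import *
s=read_camera("side");cv2.imwrite("pics/s8.png",cv2.resize(s[220:380,220:400],None,fx=4,fy=3.7,interpolation=cv2.INTER_CUBIC)[:,:,::-1]);st()
E
```

```text
t 11.3833 p [ 0.541  -0.3043  0.0501] r 0.2087 phi -1.477 yaw 3.6 F [ 0.1  1.1 -0.6]
```

View pics/s8.png

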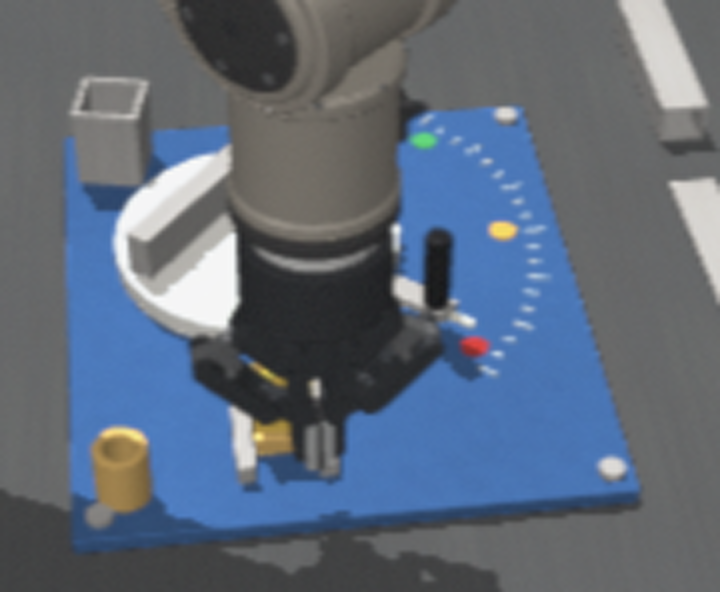

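send_rows(motion="-0.7 0 0 0 0 -1 1;-0.6 0 0 0 0 -0.5 1;0 0 0 0 0 0 1")

```text
t: 11.63
eef_pos: [0.5291, -0.3048, 0.0532]
tool_rot: [0.005, 0.695, 0.719, -0.001]
contact_force: [-0.5, 1.0, 0.4]
gripper_width: 0.003
```

```bash
python3 -c "
from h import *
st()"
```

```text
t 11.6333 p [ 0.5291 -0.3048  0.0532] r 0.2085 phi -1.534 yaw 2.0 F [-0.5  1.   0.4]
```

send_rows(motion="0 0.7 -0.1 0 0 0 1;-0.05 0.7 -0.1 0 0 0 1;-0.05 0.7 0 0 0 0 1;-0.05 0.7 0 0 0 0 1;-0.05 0.6 0 0 0 0 1;0 0 0 0 0 0 1")

```text
t: 12.13
eef_pos: [0.5275, -0.2686, 0.0537]
tool_rot: [0.007, 0.695, 0.719, 0.0]
contact_force: [0.2, 0.8, 0.2]
gripper_width: -0.003
```

```bash
python3 -c "
from h import *
st()"
```

```text
t 12.1333 p [ 0.5275 -0.2686  0.0537] r 0.1722 phi -1.536 yaw 1.9 F [0.2 0.8 0.2]
```

send_rows(motion="0 0.5 0 0 0 0 1;0 0.5 0 0 0 0 1;0 0.4 0 0 0 0 1")

```text
t: 12.38
eef_pos: [0.5271, -0.2552, 0.0539]
tool_rot: [0.008, 0.696, 0.718, -0.001]
contact_force: [-0.3, -3.2, 0.3]
gripper_width: 0.004
```

send_rows(motion="0 0.3 0 0 0 0 1;0 0.3 0 0 0 0 1")

```text
t: 12.55
eef_pos: [0.5269, -0.2489, 0.0539]
tool_rot: [0.008, 0.696, 0.718, -0.001]
contact_force: [-1.3, -7.2, 0.2]
gripper_width: -0.002
```

send_rows(motion="0 0.3 0 0 0 0 1;0 0.3 0 0 0 0 1")

```text
t: 12.72
eef_pos: [0.5268, -0.2491, 0.0543]
tool_rot: [0.013, 0.697, 0.717, -0.004]
contact_force: [1.1, -10.8, -6.8]
gripper_width: 0.002
```

send_rows(motion="0 0.6 0 0 0 0 1;0 0.6 0 0 0 0 1")

```text
t: 12.88
eef_pos: [0.5267, -0.2492, 0.0548]
tool_rot: [0.022, 0.7, 0.714, -0.009]
contact_force: [1.6, -18.1, -12.5]
gripper_width: 0.003
```

send_rows(motion="0 -0.6 0 0 0 0 1;0 -1 0 0 0 0 1;0 -1.2 0.2 0 0 0 1;0 -1.2 0.5 0 0 0 1;0 -0.5 3 0 0 0 1;0 0 3.5 0 0 0 1;0 0 3.5 0 0 0 1;0 -3 2 0 0 0 1;0 -4 0 0 0 0 1;0 -4 0 0 0 0 1;0 -4 0 0 0 0 1;0 0 0 0 0 0 1;0 0 0 0 0 0 1")

```text
t: 13.97
eef_pos: [0.5249, -0.457, 0.1942]
tool_rot: [0.021, 0.698, 0.716, -0.007]
contact_force: [-0.5, 1.0, -0.6]
gripper_width: 0.001
```

```bash
python3 ang.py; python3 - <<'E'
from h import *
t=read_camera("top");s=read_camera("side")
cv2.imwrite("pics/t9.png",cv2.resize(t[200:320,295:435],None,fx=5,fy=5,interpolation=cv2.INTER_CUBIC)[:,:,::-1])
cv2.imwrite("pics/s9.png",cv2.resize(s[220:380,220:400],None,fx=4,fy=3.7,interpolation=cv2.INTER_CUBIC)[:,:,::-1])
E
```

```text
t 13.9667 p [ 0.5249 -0.457   0.1942] r 0.3605 phi -1.561 yaw 1.5 F [-0.5  1.  -0.6]
u 0.039794400092520055
theta side -0.6704929198546636 195.72795
```

View pics/t9.png

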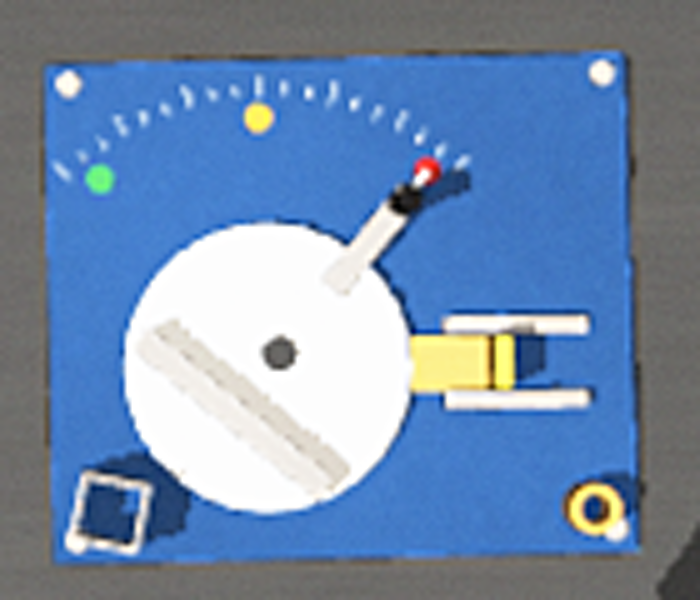

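View pics/s9.png

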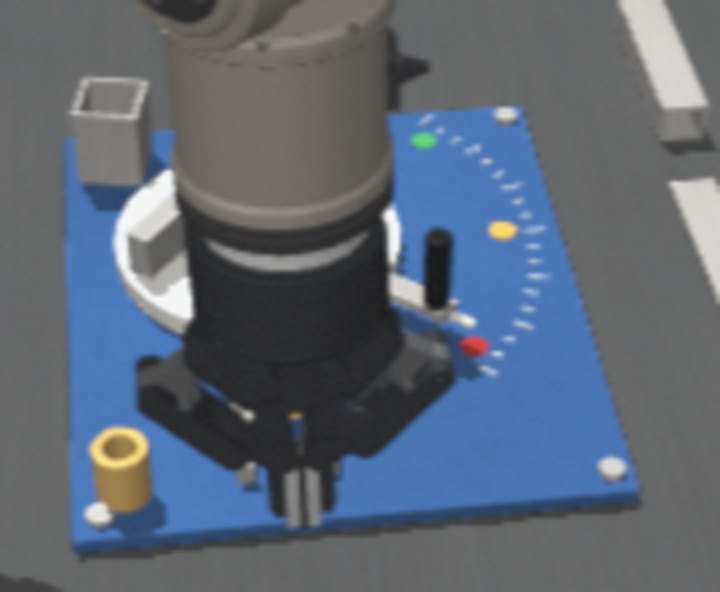

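```bash
python3 - <<'E'
from h import *
for lab,u in(("before",540),("before",558),("after",496),("after",515)):
    for z in (.071,):print(lab,pix2w("top",((u+.5)/5-.5+295,(362.5)/5-.5+200),z)[:2]-A)
for d in(.165,.160,.135): print(d,proj("top",[.5215+.035*d,-.0965-d,.071]),proj("top",[.5215+.035*d,-.0965-d-.005,.071])[0],proj("top",[.5215+.035*d,-.0965-d+.005,.071])[0])
print([(u+.5)/5-.5+295 for u in(540,558,496,515)])
E
```

```text
before [ 0.00494948 -0.15497457]
before [ 0.00508308 -0.16537921]
after [ 0.0046229  -0.12954074]
after [ 0.00476393 -0.14052357]
0.165 [406.0699386  271.75867509] 407.7998007642308 404.3400885661296
0.16 [404.33979077 271.7970485 ] 406.0696507404262 402.6099429255045
0.135 [395.68893537 271.98891811] 397.41878438399743 393.95909848608244
[402.6, 406.2, 393.8, 397.6]
```

```bash
python3 -c "
from station import *
print(hand_in())"
```

```text
the job is handed in; nothing more can be done
None
```

I set the jig and handed it in at about 14 s: the pointer is on the red dot and the bolt is pushed home. The gripper is clear of everything.

**Pointer:** I pushed the black pin clockwise with the shut fingers, then nudged it once more. The last side-camera reading put the lever at -0.670 rad (world angle), and the red dot is at about -0.673 rad. The top camera gave -0.664 rad before locking. The two cameras differ by about 1 mm at the tip, which is well inside the 16 mm dot. The side reading did not change when the bolt went in.

**Bolt:** I pushed the yellow tab towards the disc only after the pointer was set. It stopped moving while the wrist force rose to about 22 N. In the top picture the tab's centre is 135 mm from the axis, the stated home distance.

**Disagreement:** Before the push, the tab measured about 160 mm from the axis rather than the stated 165 mm. It either started a few millimetres in or was measured a little off.

**Loose pieces:** The offcut and spacer are where they were in the first picture. I did not re-measure the pieces lying around the jig; the gripper did not go near them.

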